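# Clear the lane and set the scale bar flush on the specimen stage

## Task

Prepare the black specimen stage for its scale photograph: first move the two standing orange-capped tubes that block its front edge into the two empty pockets of the white rack, keeping them upright. Then slide the yellow scale bar along the bench, without lifting it, until its long edge lies flush against the front edge of the stage and its red end touches the stage's red end stop. Leave everything else where it is.

Things in the scene. Friction and masses are not known exactly. Their poses are not given: they have to be found in the camera images.
- stage: Black specimen stage fixed to the bench, a slab 120 mm (its x) by 230 mm (its y) by 24 mm high, white paper on top; origin at the centre of its underside. Its front edge is the long upright face at its x = -60 mm, facing the robot. A red end stop, 24 mm high, juts 45 mm forward of that face (to x = -105 mm) at its left end, from y = +100 to +115 mm; its stop face looks to -y and is at y = +100 mm.
- ruler: Loose yellow scale bar, 36 mm (x) by 200 mm (y, its length) by 15 mm high, about 0.22 kg, lying flat on the bench nearer the robot than the stage; red band at its +y end, black ticks along its +x edge (the edge to be laid on the stage). Origin at the centre of its underside.
- ruler_red_end (a point): Corner of the scale bar between its +x long face and its red +y end face, at half height.
- ruler_plain_end (a point): Corner of the scale bar between its +x long face and its plain -y end face, at half height.
- tube_a: Self-standing orange-capped tube, 30 mm diameter, 115 mm high, the top 16 mm being a cap of 35 mm diameter; about 60 g. Origin at the centre of its foot, z up the tube. Stands on the bench between the scale bar and the stage.
- tube_b: Second tube, the same as tube_a.
- rack: White rack fixed to the bench, 155 mm (x) by 62 mm (y) by 55 mm high, origin at the centre of its underside; three square pockets 39 mm wide and 50 mm deep in a row along its x, at x = -50, 0 and +50 mm. The pocket at +50 mm holds a fixed blue-capped tube (its top 120 mm above the bench); the other two are empty. It stands left or right of the stage.
- rack_hole0 (a point): Centre of the mouth of the empty pocket at rack x = -50 mm, 55 mm above the bench.
- rack_hole1 (a point): Centre of the mouth of the empty pocket at rack x = 0, 55 mm above the bench.
- tray: Bystander: loose white tray of capsules, 85 x 125 x 20 mm, on top of the stage; origin at the centre of its underside.
- boat: Bystander: small white weighing boat, 70 x 70 x 22 mm, left of the scale bar; origin at the centre of its underside.
- bottle: Bystander: brown bottle with black cap, 68 mm diameter, 160 mm high, right of the stage; origin at the centre of its foot.
- tipbox: Bystander: purple and blue tip box, 120 x 85 x 75 mm, on the other side from the rack; origin at the centre of its underside.
Not all that is in view belongs to the job. Of the things like the ruler, leave any that is grey; of the rest the smaller one is meant.

How it is judged:
By the outcome, as a careful person would: the job done as asked, in the order asked, and still so for the second after the job is handed in, with the robot touching nothing.
It also fails if it takes over 72 s, if anything falls off the work surface, if the arm or the gripper's body presses on something with over 40 N, if the wrist force passes 120 N, or if a joint passes its speed limit or range.

## Robot

A 6-joint arm with a two-finger parallel gripper is mounted at the origin on the work surface. World frame = base frame: x ahead of the robot, y to its left, z up, the work surface at z = 0. Lengths are in m, angles in rad, forces in N, time in s.
With the tool pointing down it reaches from about 0.35 to 0.85 m from the base axis. Payload 8.1 kg.
Tool frame: the origin (TCP) lies on the centre line of the jaws, within the pads' length; the fingertips stand 17 mm ahead of it and the grasp point (between the pads) lies 2 mm behind it; z points along the fingers, y is the line along which they close (so a half turn about z gives the same grasp; the last joint's range is limited). The gripper opens to 93 mm and grips with 3 to 60 N. Pads are 15 mm wide; open, the fingers measure 128 mm over their backs; the gripper's body (75 mm by 188 mm) begins 65 mm behind the grasp point.
Start: joints at [-1.411, 0.13, 1.488, -0, 1.523, -0.085], TCP at [0.145, -0.582, 0.236] pointing down, gripper open.
Joint ranges: [-2.96, 2.96], [-0.89, 2.26], [0.02, 2.5], [-1.34, 4.48], [0, 2.73], [-2.66, 2.66]. Speed limits (rad/s): [2.39, 2.39, 2.79, 3.14, 3.14, 3.14].

## Interface

Orientations are given as a rotation vector (axis times angle).
In Python, from plant import telemetry, viewer, order gives the robot as it stands.
- The arm moves only by the tool send_rows, never from a script. Its argument "plan" is a list that holds one entry, the list of rows, each a list of 5 numbers: the closure, from -1 (fully open) to 1 (shut), then the shift along the world's x, y, z normalised to -1 to 1, where 1 is 0.2 m, then the turn about the world's z normalised to -1 to 1, where 1 is 60 degrees. A call has 1 to 20 rows; each row is the pose to reach, as a shift and turn from the pose commanded when the call began; what a row does not reach only later rows make up. A row lasts 1/12 s, in which the tool goes at most 41.7 mm and 7.16 degrees, less where a joint would pass 70% of its speed; a pose out of reach is approached as far as the arm can. A call with a number of a shift or a turn outside -1 to 1 is refused whole. A call with a gripper value outside its range is refused whole. The fingers move at their own pace and stop on an object; "force" is the grip in N (left out, the last holds). Time passes only in rows, so rows that repeat a pose let the fingers close. It gives the time, the measured TCP pose, the force, the opening and the grip force at its end, in the units of the state.
- telemetry.read_state(): the state, without advancing time (a new reading comes with each control period).
- viewer.read_camera(name): name is "scene" or "top" or "wrist"; returns (picture, depth): 400x640x3 uint8, blue, green, red; 400x640 float32, m along the optical axis (not along the pixel's ray), 0 where there is no reading.
- viewer.calibration(name): a dict with "camera_matrix" (3x3 intrinsics, pixels), "extrinsics" (4x4, takes a point from camera to world coordinates); the wrist camera has in their place "hand_eye" (4x4, takes a point from camera to tool coordinates, whose origin is the TCP and whose axes are the flange's). Camera axes: x right, y up, looking along -z (the intrinsics and any distortion apply to the point x, -y, -z); pixel columns grow to the right and rows downward; lengths in m; the calibration is good to about 2 mm. The wrist camera is an equidistant fisheye: a pixel r from the principal point sees the ray r / f radians off the axis. A picture is of the moment at which its call begins: read the wrist's pose just before it. calibration takes no time and is no camera call.
- order.close_job(): hands the job in; it is judged then, once.
The state is a dict: "t": time; "q": joint angles; "dq": joint speeds; "joint_torque": joint torques, N m; "tool_pos": TCP position; "orientation": TCP orientation; "force": force on the tool from outside, world axes, zero at the start; "wrist_torque": the same for the moment, N m; "opening": finger opening in m; "gripper_force": force on a finger pad.
Only numpy, scipy, OpenCV 4.12 (cv2) and the standard library are available. Lean on these libraries where they do the work, as an engineer would, in place of code of your own. Each camera call takes 0.05 s, during which the arm holds its last target. There are 200 camera calls.

## Working session

There is one attempt and no reset: what is moved stays moved. The work goes in short steps, Python scripts to look and compute and a tool call to move; the robot and the scene stay as the last step left them, time stands still between calls to the robot, and variables do not carry over. Pictures are saved under pics/ and viewed, at most 10 in all, crops included, and the job is handed in when it is done.

Besides the shell and the picture viewer there is one more tool, called after ">>>" in YAML: its name, and indented under it one key for each argument. send_rows: Moves the arm, as the interface text tells. Scaled input: -1 to 1 covers 0.2 m each way for a shift and 60 degrees each way for a turn. Its arguments: {"type":"object","properties":{"plan":{"type":"array"},"force":{"type":"number"}},"required":["plan"]}

```bash
mkdir -p pics; cat > h.py <<'E'
import numpy as np, cv2
from plant import telemetry, viewer, order
def snap(n,f):
    p,d=viewer.read_camera(n); cv2.imwrite(f'pics/{f}.png',p); np.save(f'pics/{f}.npy',d); return p,d
def world(n,d,u,v):
    c=viewer.calibration(n);K=np.array(c['camera_matrix']);E=np.array(c['extrinsics'])
    z=d[v,u]; return (E@np.array([(u-K[0,2])/K[0,0]*z,-(v-K[1,2])/K[1,1]*z,-z,1]))[:3]
def cloud(n,d):
    c=viewer.calibration(n);K=np.array(c['camera_matrix']);E=np.array(c['extrinsics'])
    v,u=np.mgrid[:400,:640]
    P=np.stack([(u-K[0,2])/K[0,0]*d,-(v-K[1,2])/K[1,1]*d,-d,np.ones_like(d)],-1)
    return (P@E.T)[...,:3]
E
python3 - <<'E'
from h import *
print(viewer.calibration('top'));print(viewer.calibration('scene'))
snap('top','top1');snap('scene','sc1');print(telemetry.read_state())
E
```

```text
{'camera_matrix': array([[386.31916337,   0.        , 320.25942754],
       [  0.        , 386.31916337, 198.70205768],
       [  0.        ,   0.        ,   1.        ]]), 'extrinsics': array([[ 1.37256416e-03,  9.97717233e-01, -6.75162133e-02,
         4.88505111e-01],
       [-9.99976311e-01,  9.14006076e-04, -6.82224331e-03,
         3.13484483e-03],
       [-6.74495948e-03,  6.75239779e-02,  9.97694852e-01,
         1.02017017e+00],
       [ 0.00000000e+00,  0.00000000e+00,  0.00000000e+00,
         1.00000000e+00]])}
{'camera_matrix': array([[447.4829854 ,   0.        , 317.38793205],
       [  0.        , 447.4829854 , 196.95008724],
       [  0.        ,   0.        ,   1.        ]]), 'extrinsics': array([[ 0.8122364 , -0.37968596,  0.44284377,  1.01332699],
       [ 0.58316355,  0.51048416, -0.63192261, -0.67733622],
       [ 0.01386741,  0.77152089,  0.63605283,  0.73285344],
       [ 0.        ,  0.        ,  0.        ,  1.        ]])}
{'t': 0.1, 'q': array([-1.41138105e+00,  1.31087420e-01,  1.48916418e+00,  4.16419271e-05,
        1.52300801e+00, -8.54029978e-02]), 'dq': array([-0.00048986, -0.00244766, -0.00222928, -0.00063659,  0.00022284,
       -0.00159407]), 'joint_torque': array([-3.43321062e-04, -5.61344147e+01, -4.93092227e+01,  7.68477051e-02,
        2.92020023e-02, -4.92926779e-05]), 'tool_pos': array([ 0.14538524, -0.58161941,  0.23469467]), 'orientation': array([-3.11643074e+00, -3.83393250e-01,  3.15706354e-05]), 'force': array([-0.20888647,  0.72710861,  0.15132344]), 'wrist_torque': array([ 0.00543223, -0.0217212 , -0.02556238]), 'gripper_force': 0.0, 'opening': 0.09300970043844552}
```

View pics/top1.png

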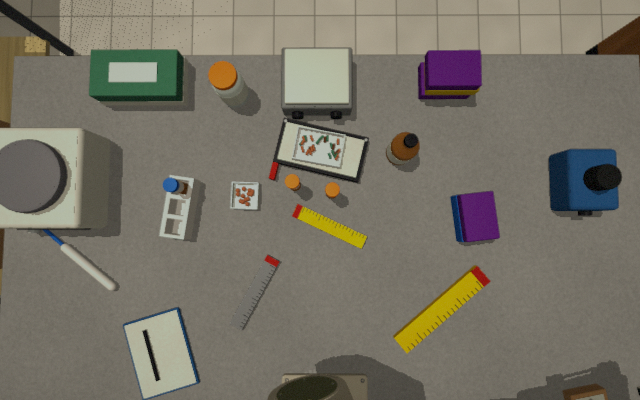

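View pics/sc1.png

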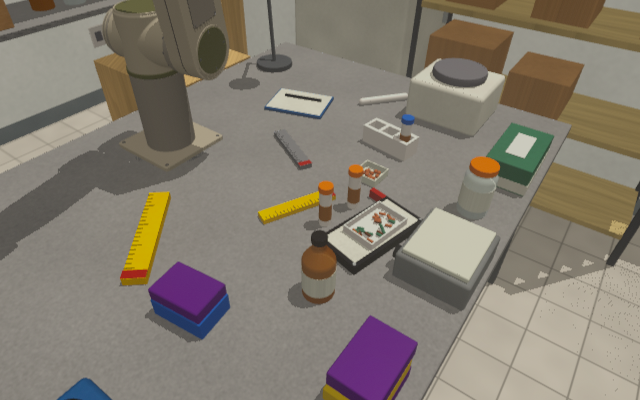

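Top view: the ruler candidates are the small yellow bar (330,226), the large yellow bar (442,308) and the grey bar (257,292). By the description I choose the small yellow one. Tubes: the candidates are the orange caps at (292,182) and (333,190), plus the orange-capped jar (223,75), which is not one of them. The stage is at (321,150) with its red stop at (273,171), and the rack at (177,208) with its blue tube at (171,185).

```bash
cat > m.py <<'E'
from h import *
def meas(n,f):
    p=cv2.imread(f'pics/{f}.png');d=np.load(f'pics/{f}.npy');W=cloud(n,d)
    hsv=cv2.cvtColor(p,cv2.COLOR_BGR2HSV);H,S,V=cv2.split(hsv)
    X,Y,Z=W[...,0],W[...,1],W[...,2]
    roi=(X>.3)&(X<.75)&(Y<.5)&(Y>-.2)&(d>0)
    def rect(m,name):
        k=m.sum()
        if k<8: print(n,name,'few',k);return
        q=(W[m][:,:2]*1000).astype(np.float32);r=cv2.minAreaRect(q)
        print(n,name,k,'c',np.round(r[0],1),'s',np.round(r[1],1),'a',round(r[2],1),'zmed',round(np.median(Z[m])*1000,1)); return r
    org=roi&(H>5)&(H<18)&(S>180)&(V>110)&(Z>.08)&(X<.62)
    nl,lab=cv2.connectedComponents(org.astype(np.uint8))
    for i in range(1,nl):
        m=(lab==i)
        if m.sum()>15: 
            m&=Z>np.percentile(Z[m],90)-.006
            rect(m,'cap')
    yel=roi&(H>20)&(H<35)&(S>150)&(Z<.03)&(X>.35)&(Y>-.15)&(Y<.12)
    red=roi&((H<5)|(H>174))&(S>150)&(Z<.05)&(Z>.004)
    nl,lab=cv2.connectedComponents(red.astype(np.uint8))
    for i in range(1,nl):
        if (lab==i).sum()>15:rect(lab==i,'red')
    rect(yel,'yellow')
    rect(roi&(Z>.047)&(Z<.062)&(Y>.25)&(S<60),'rack')
    rect(roi&(Z>.017)&(Z<.030)&(X>.5)&(Y>-.15)&(Y<.102),'stage')
    rect(roi&(Z>.1)&(Y>.25),'blue')
import sys
if __name__=='__main__':
    meas('top','top1');meas('scene','sc1')
    p=cv2.imread('pics/top1.png');cv2.imwrite('pics/c1.png',cv2.resize(p[110:255,150:380],None,fx=3.4,fy=3.4,interpolation=cv2.INTER_CUBIC))
E
python3 m.py
```

```text
top cap 147 c [591.7  76.2] s [33.  28.7] a 89.9 zmed 115.0
top cap 153 c [571.6 -17.1] s [30.6 30.9] a 90.0 zmed 115.3
top red 109 c [630.4 132.7] s [15.2 44.5] a 76.1 zmed 23.6
top red 62 c [525.   70.5] s [12.9 33.8] a 62.9 zmed 15.6
top red 87 c [396.6 135.7] s [35.5 16.3] a 60.2 zmed 15.2
top yellow 967 c [482.3 -19.8] s [183.1  36. ] a 64.8 zmed 15.1
top rack 835 c [534.  370.3] s [ 64.  155.1] a 81.8 zmed 54.6
top stage 2956 c [624.8  -5.3] s [216.4 248.9] a 89.3 zmed 25.4
top blue 197 c [583.1 362.7] s [33.9 33.8] a 16.8 zmed 119.8
scene cap 105 c [594.4  75. ] s [31.  30.2] a 37.5 zmed 115.5
scene cap 123 c [574.4 -20.4] s [31.3 31.2] a 69.0 zmed 115.7
scene red 32 c [397.2 134.7] s [32.4 14. ] a 65.1 zmed 16.2
scene red 76 c [632.7 131.3] s [16.3 45.2] a 78.6 zmed 24.3
scene yellow 841 c [486.9 -13.1] s [199.7  39.9] a 64.7 zmed 15.2
scene rack 518 c [534.4 372.4] s [ 70.6 158.8] a 81.9 zmed 54.6
scene stage 2359 c [624.8  -6. ] s [217.  249.7] a 89.5 zmed 25.6
scene blue 131 c [584.5 363.7] s [35.  33.6] a 84.0 zmed 118.8
```

View pics/c1.png

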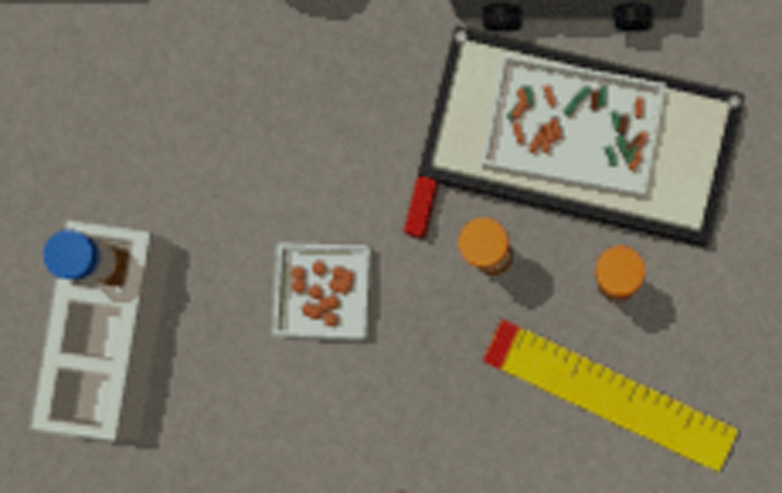

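The crop confirms the choice: small yellow bar, red end at crop (500,343), ticks on the edge towards the stage. The caps are at (485,245) and (620,271), and the empty pockets at (93,328) and (77,393). Next I move over the left tube (593,76).

>>> send_rows:
  plan:
    - [[-0.3,0.56,0.82,0,-0.37],[-0.3,0.56,0.82,0,-0.37],[-0.3,0.56,0.82,0,-0.37],[-0.3,0.56,0.82,0,-0.37],[-0.3,0.56,0.82,0,-0.37],[-0.3,0.56,0.82,0,-0.37]]
  force: 15

```text
t: 0.6
tool_pos: [0.2602, -0.4138, 0.2353]
orientation: [-3.132, 0.218, -0.002]
force: [0.7, 0.1, -0.3]
opening: 0.0616
gripper_force: 0.0
```

>>> send_rows:
  plan:
    - [[-0.3,0.56,0.82,0,0],[-0.3,0.56,0.82,0,0],[-0.3,0.56,0.82,0,0],[-0.3,0.56,0.82,0,0],[-0.3,0.56,0.82,0,0],[-0.3,0.56,0.82,0,0]]

```text
t: 1.1
tool_pos: [0.3717, -0.2501, 0.2355]
orientation: [-3.132, 0.216, -0.001]
force: [-0.7, 0.3, 0.2]
opening: 0.0603
gripper_force: 0.0
```

>>> send_rows:
  plan:
    - [[-0.3,0.56,0.82,0,0],[-0.3,0.56,0.82,0,0],[-0.3,0.56,0.82,0,0],[-0.3,0.56,0.82,0,0],[-0.3,0.56,0.82,0,0],[-0.3,0.56,0.82,0,0]]

```text
t: 1.6
tool_pos: [0.4835, -0.0864, 0.2352]
orientation: [-3.132, 0.217, -0.0]
force: [-0.3, -0.4, 0.9]
opening: 0.0606
gripper_force: 0.0
```

>>> send_rows:
  plan:
    - [[-0.3,0.56,0.82,0,0],[-0.3,0.56,0.82,0,0],[-0.3,0.56,0.82,0,0],[-0.3,0.56,0.82,0,0],[-0.3,0.56,0.82,0,0],[-0.3,0.56,0.82,0,0],[-0.3,0.56,0.82,0,0]]

```text
t: 2.18
tool_pos: [0.5937, 0.0739, 0.2344]
orientation: [3.133, -0.221, -0.003]
force: [0.1, -0.3, -0.0]
opening: 0.0603
gripper_force: 0.0
```

>>> send_rows:
  plan:
    - [[-0.3,0,0.01,-0.15,0],[-0.3,0,0.01,-0.3,0],[-0.3,0,0.01,-0.45,0],[-0.3,0,0.01,-0.6,0],[-0.3,0,0.01,-0.7,0],[-0.3,0,0.01,-0.8,0],[-0.3,0,0.01,-0.8,0],[0.5,0,0.01,-0.8,0],[0.5,0,0.01,-0.8,0],[0.5,0,0.01,-0.8,0],[0.5,0,0.01,-0.8,0],[0.5,0,0.01,-0.8,0],[0.5,0,0.01,-0.8,0]]

```text
t: 3.27
tool_pos: [0.5947, 0.0759, 0.0774]
orientation: [-3.133, 0.224, -0.005]
force: [-0.2, 0.1, 6.6]
opening: 0.0347
gripper_force: 15.0
```

The opening of 34.7 mm means the pads caught the cap at their upper edge. I'll regrip squarely on the cap.

>>> send_rows:
  plan:
    - [[-0.3,0,0,0,0],[-0.3,0,0,0,0],[-0.3,0,0,0,0],[-0.3,0,0,0,0],[-0.3,0,0,0.07,0],[-0.3,0,0,0.15,0],[-0.3,0,0,0.15,0],[0.5,0,0,0.15,0],[0.5,0,0,0.15,0],[0.5,0,0,0.15,0],[0.5,0,0,0.15,0],[0.5,0,0,0.15,0],[0.5,0,0,0.15,0]]

```text
t: 4.35
tool_pos: [0.593, 0.0759, 0.1049]
orientation: [3.133, -0.224, -0.002]
force: [0.1, -0.2, -0.3]
opening: 0.0345
gripper_force: 15.0
```

```bash
python3 - <<'E'
from h import *
p,d=snap('scene','sc2')
cv2.imwrite('pics/c2.png',cv2.resize(p[90:270,220:460],None,fx=3,fy=3,interpolation=cv2.INTER_CUBIC))
E
```

```text
(no output)
```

View pics/c2.png

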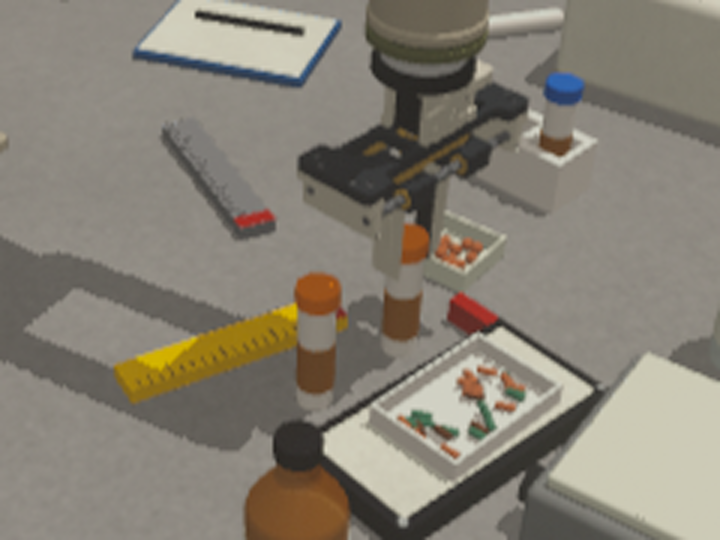

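The crop shows the gripper holding the left tube's cap at (405,245), upright. The second tube at (317,335) is untouched. Next I lift and carry to pocket 1.

>>> send_rows:
  plan:
    - [[0.5,0,0,0.05,0],[0.5,0,0,0.15,0],[0.5,0,0,0.3,0],[0.5,0,0,0.4,0],[0.5,-0.02,0.1,0.4,0],[0.5,-0.05,0.23,0.4,0],[0.5,-0.07,0.36,0.4,0],[0.5,-0.1,0.49,0.4,0],[0.5,-0.12,0.62,0.4,0],[0.5,-0.15,0.74,0.4,0]]

```text
t: 5.23
tool_pos: [0.5633, 0.2253, 0.1866]
orientation: [-3.133, 0.224, -0.001]
force: [-0.1, 0.5, -0.2]
opening: 0.0346
gripper_force: 15.0
```

>>> send_rows:
  plan:
    - [[0.5,-0.03,0.15,0,0],[0.5,-0.06,0.3,0,0],[0.5,-0.09,0.45,0,0],[0.5,-0.11,0.57,0,0],[0.5,-0.13,0.67,0,0],[0.5,-0.145,0.735,0,0],[0.5,-0.145,0.735,0,0],[0.5,-0.145,0.735,0,0]]

```text
t: 5.9
tool_pos: [0.5344, 0.371, 0.1858]
orientation: [3.133, -0.222, 0.0]
force: [-0.1, -0.1, -1.1]
opening: 0.0349
gripper_force: 15.0
```

```bash
python3 - <<'E'
from h import *
p,d=snap('scene','sc3')
cv2.imwrite('pics/c3.png',cv2.resize(p[30:190,320:480],None,fx=3.5,fy=3.5,interpolation=cv2.INTER_CUBIC))
W=cloud('scene',d);H,S,V=cv2.split(cv2.cvtColor(p,cv2.COLOR_BGR2HSV))
m=(W[...,2]>.062)&(W[...,2]<.16)&(abs(W[...,0]-.534)<.04)&(abs(W[...,1]-.371)<.04)
for a in np.arange(.06,.2,.02):
    k=m&(abs(W[...,2]-a)<.01)
    if k.sum()>4: print(a,k.sum(),W[k].mean(0))
E
```

```text
0.08 32 [0.54241671 0.36280401 0.08624897]
0.1 63 [0.54100238 0.3619721  0.10046458]
0.12000000000000001 85 [0.54433244 0.36204405 0.11980418]
0.14 69 [0.53883017 0.36204193 0.1399261 ]
0.16000000000000003 37 [0.53966938 0.36265668 0.15485125]
```

View pics/c3.png

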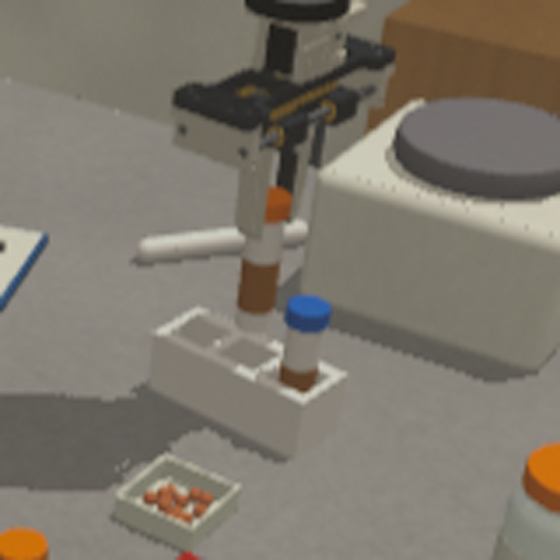

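The tube hangs upright at crop (262,270), above the middle pocket at (250,350). Its measured centre agrees within 2 mm, so I lower it, release and rise.

>>> send_rows:
  plan:
    - [[0.5,0,0,-0.06,0],[0.5,0,0,-0.12,0],[0.5,0,0,-0.18,0],[0.5,0,0,-0.24,0],[0.5,0,0,-0.3,0],[0.5,0,0,-0.35,0],[0.5,0,0,-0.375,0],[0.5,0,0,-0.375,0]]

```text
t: 6.62
tool_pos: [0.5343, 0.3709, 0.1097]
orientation: [3.133, -0.224, -0.001]
force: [0.6, -0.4, -1.0]
opening: 0.0348
gripper_force: 15.0
```

>>> send_rows:
  plan:
    - [[-0.3,0,0,0,0],[-0.3,0,0,0,0],[-0.3,0,0,0,0],[-0.3,0,0,0,0],[-0.3,0,0,0.15,0],[-0.3,0,0,0.3,0],[-0.3,0,0,0.5,0],[-0.3,0.1,-0.975,0.5,0],[-0.3,0.1,-0.975,0.5,0],[-0.3,0.1,-0.975,0.5,0],[-0.3,0.1,-0.975,0.5,0],[-0.3,0.1,-0.975,0.5,0]]

```text
t: 7.62
tool_pos: [0.5546, 0.1728, 0.211]
orientation: [3.133, -0.225, 0.001]
force: [0.1, 0.3, -0.2]
opening: 0.0605
gripper_force: 0.0
```

>>> send_rows:
  plan:
    - [[-0.3,0.095,-0.975,0,0],[-0.3,0.095,-0.975,0,0],[-0.3,0.095,-0.975,0,0],[-0.3,0.095,-0.975,0,0],[-0.3,0.095,-0.975,0,0],[-0.3,0.095,-0.975,0,0],[-0.3,0.095,-0.975,-0.15,0],[-0.3,0.095,-0.975,-0.3,0],[-0.3,0.095,-0.975,-0.45,0],[-0.3,0.095,-0.975,-0.525,0],[-0.3,0.095,-0.975,-0.525,0],[0.5,0.095,-0.975,-0.525,0],[0.5,0.095,-0.975,-0.525,0],[0.5,0.095,-0.975,-0.525,0],[0.5,0.095,-0.975,-0.525,0],[0.5,0.095,-0.975,-0.525,0]]

```text
t: 8.95
tool_pos: [0.5746, -0.0191, 0.1074]
orientation: [3.134, -0.224, 0.004]
force: [-0.8, -0.0, 5.4]
opening: 0.0344
gripper_force: 15.0
```

>>> send_rows:
  plan:
    - [[0.5,0,0,0.05,0],[0.5,0,0,0.15,0],[0.5,0,0,0.3,0],[0.5,0,0,0.4,0],[0.5,-0.03,0.12,0.4,0],[0.5,-0.06,0.27,0.4,0],[0.5,-0.09,0.42,0.4,0],[0.5,-0.12,0.57,0.4,0],[0.5,-0.16,0.72,0.4,0],[0.5,-0.19,0.87,0.4,0],[0.5,-0.22,0.99,0.4,0]]

```text
t: 9.87
tool_pos: [0.5289, 0.1809, 0.1868]
orientation: [-3.133, 0.223, -0.001]
force: [0.3, -1.0, -0.9]
opening: 0.0346
gripper_force: 15.0
```

>>> send_rows:
  plan:
    - [[0.5,-0.04,0.15,0,0],[0.5,-0.07,0.3,0,0],[0.5,-0.1,0.45,0,0],[0.5,-0.13,0.6,0,0],[0.5,-0.16,0.75,0,0],[0.5,-0.19,0.87,0,0],[0.5,-0.22,0.96,0,0],[0.5,-0.22,0.99,0,0],[0.5,-0.22,0.99,0,0],[0.5,-0.22,0.99,0,0]]

```text
t: 10.7
tool_pos: [0.4857, 0.3764, 0.186]
orientation: [3.133, -0.223, 0.001]
force: [0.6, -0.1, 0.0]
opening: 0.0346
gripper_force: 15.0
```

```bash
python3 - <<'E'
from h import *
p,d=snap('scene','sc4')
cv2.imwrite('pics/c4.png',cv2.resize(p[30:190,320:480],None,fx=3.5,fy=3.5,interpolation=cv2.INTER_CUBIC))
W=cloud('scene',d)
m=(W[...,2]>.062)&(W[...,2]<.16)&(abs(W[...,0]-.488)<.03)&(abs(W[...,1]-.371)<.04)
for a in np.arange(.06,.2,.02):
    k=m&(abs(W[...,2]-a)<.01)
    if k.sum()>4: print(a,k.sum(),W[k].mean(0))
E
```

```text
0.08 28 [0.48896082 0.36830703 0.08501982]
0.1 65 [0.48880719 0.36743642 0.1000024 ]
0.12000000000000001 66 [0.48964572 0.36786301 0.11994287]
0.14 69 [0.48848808 0.36826989 0.13928711]
0.16000000000000003 35 [0.48825572 0.36800644 0.15487722]
```

View pics/c4.png

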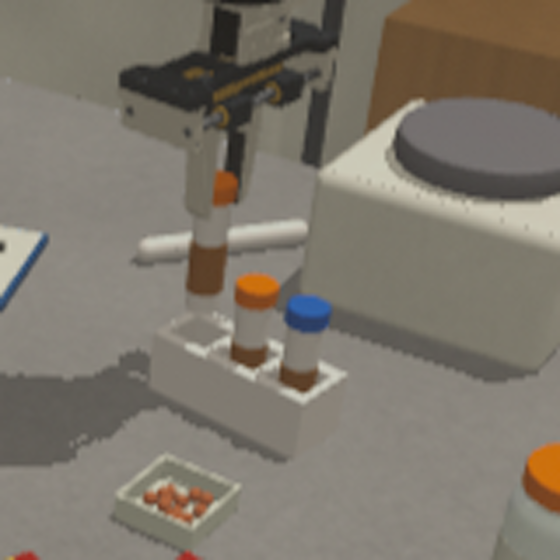

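The first tube stands in pocket 1 at crop (250,320). The second is above pocket 0 at crop (203,330), aligned. I lower it and release.

>>> send_rows:
  plan:
    - [[0.5,0,0.005,-0.06,0],[0.5,0,0.005,-0.12,0],[0.5,0,0.005,-0.18,0],[0.5,0,0.005,-0.24,0],[0.5,0,0.005,-0.3,0],[0.5,0,0.005,-0.35,0],[0.5,0,0.005,-0.375,0],[0.5,0,0.005,-0.375,0],[0.5,0,0.005,-0.375,0]]

```text
t: 11.5
tool_pos: [0.4856, 0.3781, 0.1104]
orientation: [-3.133, 0.224, -0.0]
force: [-0.4, 0.1, 1.7]
opening: 0.0346
gripper_force: 15.0
```

>>> send_rows:
  plan:
    - [[-0.3,0,0,0,0],[-0.3,0,0,0,0],[-0.3,0,0,0,0],[-0.3,0,0,0,0],[-0.3,0,0,0.15,0],[-0.3,0,0,0.3,0],[-0.3,0,0,0.5,0],[-0.3,-0.3,-0.9,0.5,0],[-0.3,-0.3,-0.9,0.5,0],[-0.3,-0.3,-0.9,0.5,0],[-0.3,-0.3,-0.9,0.5,0],[-0.3,-0.3,-0.9,0.5,0],[-0.3,-0.3,-0.9,0.5,0]]

```text
t: 12.58
tool_pos: [0.4244, 0.1945, 0.2107]
orientation: [3.132, -0.228, 0.0]
force: [-0.7, -1.1, -0.4]
opening: 0.0602
gripper_force: 0.0
```

```bash
cat > r.py <<'E'
from h import *
def comp(p,d,n,hsvm,zr,box):
    W=cloud(n,d);x0,x1,y0,y1=box
    return hsvm&(d>0)&(W[...,2]>zr[0])&(W[...,2]<zr[1])&(W[...,0]>x0)&(W[...,0]<x1)&(W[...,1]>y0)&(W[...,1]<y1),W
def ruler(n,f):
    p=cv2.imread(f'pics/{f}.png');d=np.load(f'pics/{f}.npy');W=cloud(n,d)
    H,S,V=cv2.split(cv2.cvtColor(p,cv2.COLOR_BGR2HSV));X,Y,Z=np.moveaxis(W,-1,0)
    m=(X>.38)&(X<.62)&(Y<.115)&(Y>-.16)&(Z>.010)&(Z<.019)&(d>0)
    m=cv2.morphologyEx(m.astype(np.uint8),cv2.MORPH_OPEN,np.ones((3,3)))>0
    nl,lab,st,_=cv2.connectedComponentsWithStats(m.astype(np.uint8));i=1+st[1:,4].argmax();m=lab==i
    r=cv2.minAreaRect((W[m][:,:2]*1000).astype(np.float32))
    q=W[m][:,:2]*1000; c=q.mean(0); u=np.linalg.svd(q-c,full_matrices=False)[2][0];u*=np.sign(u[1])
    print(n,'ruler',m.sum(),'rect',np.round(r[0],1),np.round(r[1],1),round(r[2],1),'mean',c.round(1),'yaw',round(np.degrees(np.arctan2(-u[0],u[1])),2))
def stage(n,f):
    p=cv2.imread(f'pics/{f}.png');d=np.load(f'pics/{f}.npy');W=cloud(n,d)
    H,S,V=cv2.split(cv2.cvtColor(p,cv2.COLOR_BGR2HSV));X,Y,Z=np.moveaxis(W,-1,0)
    red=((H<6)|(H>172))&(S>140)
    base=(X>.5)&(X<.78)&(Y<.2)&(Y>-.16)&(d>0)&(Z>.0195)
    m=base&~red&(Z<.05)
    nl,lab,st,_=cv2.connectedComponentsWithStats(m.astype(np.uint8));i=1+st[1:,4].argmax();m=lab==i
    t=np.radians(-13.2)
    for _ in range(3):   # front edge: per-column nearest points along stage y
        ex=np.array([np.cos(t),np.sin(t)]);ey=np.array([-ex[1],ex[0]])
        q=W[m&(Z<.03)][:,:2]*1000; a=q@ex;b=q@ey
        bins=np.arange(b.min()+12,b.max()-12,4)
        pts=np.array([(a[(b>=k)&(b<k+4)].min(),k+2) for k in bins if ((b>=k)&(b<k+4)).sum()>2])
        k=np.polyfit(pts[:,1],pts[:,0],1);res=pts[:,0]-np.polyval(k,pts[:,1])
        g=abs(res)<3;k=np.polyfit(pts[g,1],pts[g,0],1);t-=np.arctan(k[0])
    r=cv2.minAreaRect(q.astype(np.float32))
    print(n,'stage yaw',round(np.degrees(t),2),'front a',round(np.polyval(k,pts[:,1].mean()),1),'b range',b.min().round(1),b.max().round(1),'rect',np.round(r[0],1),np.round(r[1],1),round(r[2],1))
    mr=red&(X>.58)&(X<.68)&(Y>.1)&(Y<.16)&(d>0)&(Z>.019)
    q=W[mr][:,:2]*1000;print('  stop a',(q@ex).min().round(1),(q@ex).max().round(1),'b',(q@ey).min().round(1),(q@ey).max().round(1),mr.sum(),'z',np.median(W[mr][:,2]))
E
python3 - <<'E'
from r import *
p,_=snap('top','top5');snap('scene','sc5')
for n,f in(('top','top5'),('scene','sc5')): ruler(n,f);stage(n,f)
E
```

```text
top ruler 1035 rect [486.6 -13.1] [199.8  36. ] 64.8 mean [486.6 -13.5] yaw -25.44
top stage yaw -13.62 front a 605.4 b range 54.8 284.9 rect [689.1   8.2] [230.1 127.1] 76.4
  stop a 559.8 604.5 b 269.0 284.4 103 z 0.024062255831309165
scene ruler 863 rect [486.7 -11.7] [200.5  41.9] 65.4 mean [487.1 -16.5] yaw -25.29
scene stage yaw -14.41 front a 606.7 b range 55.0 288.2 rect [667.5  13.9] [234.5 163.3] 77.9
  stop a 561.2 606.0 b 269.4 283.4 71 z 0.024385573664940208
```

Both tubes are in the rack. From the top and scene views, the stage yaw is about -13.6°, with its front at a = 605 mm and stop face at b = 270 mm in stage-aligned axes. The ruler centre is at a = 476, b = 102, with yaw -25.2°. I'll push it from behind with the open fingers, held parallel to the stage.

>>> send_rows:
  plan:
    - [[-1,0.06,-1,0,-0.09],[-1,0.06,-1,0,-0.09],[-1,0.06,-1,0,-0.09],[-1,0.06,-1,0,-0.09],[-1,0.06,-1,0,-0.09],[-1,0.06,-1,0,-0.09],[-1,0.06,-1,-0.2,-0.09],[-1,0.06,-1,-0.4,-0.09],[-1,0.06,-1,-0.6,-0.09],[-1,0.06,-1,-0.75,-0.09],[-1,0.06,-1,-0.85,-0.09],[-1,0.06,-1,-0.92,-0.09],[-1,0.06,-1,-0.95,-0.09],[-1,0.06,-1,-0.95,-0.09],[-1,0.06,-1,-0.95,-0.09]]

```text
t: 13.93
tool_pos: [0.4381, -0.0014, 0.0211]
orientation: [-3.12, 0.37, -0.0]
force: [-0.7, -1.3, -0.3]
opening: 0.093
gripper_force: 0.0
```

>>> send_rows:
  plan:
    - [[-1,0.04,-0.01,0,0],[-1,0.08,-0.019,0,0],[-1,0.12,-0.029,0,0],[-1,0.16,-0.039,0,0],[-1,0.2,-0.048,0,0],[-1,0.24,-0.058,0,0],[-1,0.28,-0.068,0,0],[-1,0.32,-0.077,0,0],[-1,0.36,-0.087,0,0],[-1,0.4,-0.097,0,0],[-1,0.44,-0.106,0,0],[-1,0.48,-0.116,0,0],[-1,0.52,-0.126,0,0],[-1,0.56,-0.135,0,0],[-1,0.59,-0.143,0,0],[-1,0.61,-0.148,0,0],[-1,0.62,-0.15,0,0],[-1,0.62,-0.15,0,0]]

```text
t: 15.43
tool_pos: [0.562, -0.0322, 0.0207]
orientation: [3.12, -0.371, 0.001]
force: [0.1, -0.2, 0.3]
opening: 0.0934
gripper_force: 0.0
```

```bash
cat >> r.py <<'E'
def ab(x,y,t=np.radians(-13.6)):
    return round(x*np.cos(t)+y*np.sin(t),1),round(-x*np.sin(t)+y*np.cos(t),1)
def yel(n,f):
    p=cv2.imread(f'pics/{f}.png');d=np.load(f'pics/{f}.npy');W=cloud(n,d)
    H,S,V=cv2.split(cv2.cvtColor(p,cv2.COLOR_BGR2HSV));X,Y,Z=np.moveaxis(W,-1,0)
    a,b=np.vectorize(ab)(X*1000,Y*1000)
    m=(a>440)&(a<606)&(b>-40)&(b<290)&(Z>.010)&(Z<.019)&(d>0)&(S>110)&((H<36)|(H>172))
    r=cv2.minAreaRect(np.stack([a[m],b[m]],1).astype(np.float32))
    print(n,m.sum(),'ruler in stage axes: centre',np.round(r[0],1),'size',np.round(r[1],1),'ang',round(r[2],2),'a',a[m].min(),a[m].max(),'b',b[m].min(),b[m].max())
    y=m&(H>15)&(H<36)
E
python3 - <<'E'
from r import *
p,_=snap('top','top6');q,_=snap('scene','sc6')
s=telemetry.read_state();print(s['tool_pos'],s['force'],ab(*s['tool_pos'][:2]*1000))
for n,f in(('top','top6'),('scene','sc6')): yel(n,f)
A=cv2.resize(p[110:230,230:390],(800,600),interpolation=cv2.INTER_CUBIC);B=cv2.resize(q[110:270,240:460],(400,291));A[309:,:400]=B
cv2.imwrite('pics/c6.png',A)
E
```

```text
[ 0.56152288 -0.03212564  0.02065343] [-0.37789548  1.22354845 -0.44099095] (np.float64(553.3), np.float64(100.8))
top 18 ruler in stage axes: centre [579.8 243.9] size [79.  41.4] ang 89.47 a 559.5 600.8 b 204.2 283.6
scene 809 ruler in stage axes: centre [579.2 139.4] size [ 39.6 268.6] ang 1.04 a 559.2 601.0 b 5.5 273.5
```

View pics/c6.png

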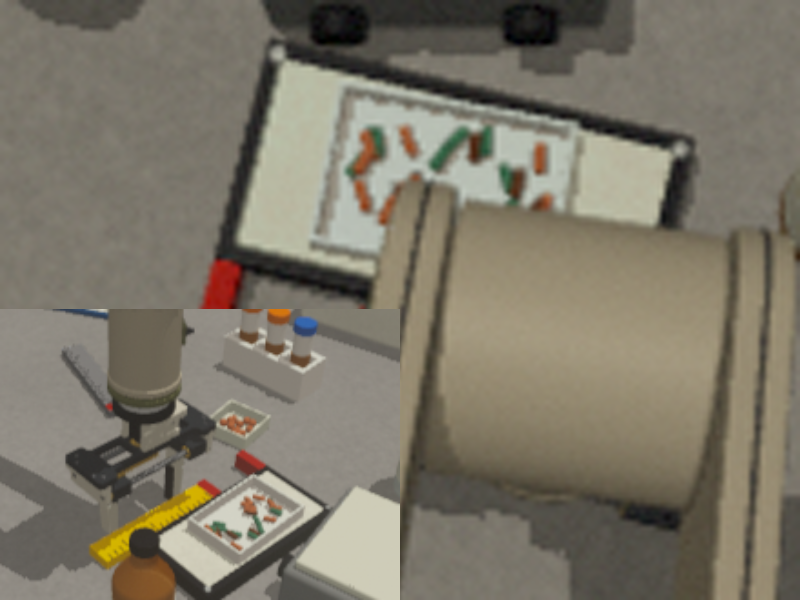

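The inset shows the bar parallel to the stage front, about 8 mm off, with its red end some 65 mm short of the stop. Next I back off, close the fingers, and go to the plain end to push along.

>>> send_rows:
  plan:
    - [[-1,-0.07,0.018,0,0],[-1,-0.07,0.018,0,0],[0,-0.07,0.018,0.15,0],[1,-0.07,0.018,0.3,0],[1,-0.02,-0.64,0.3,0],[1,-0.02,-0.64,0.3,0],[1,-0.02,-0.64,0.3,0],[1,-0.02,-0.64,0.3,0],[1,-0.02,-0.64,0.3,0],[1,-0.02,-0.64,0.15,0],[1,-0.02,-0.64,0.05,0],[1,-0.02,-0.64,0,0],[1,-0.02,-0.64,0,0],[1,-0.02,-0.64,0,0]]

```text
t: 16.7
tool_pos: [0.5569, -0.1586, 0.02]
orientation: [-3.119, 0.37, 0.003]
force: [-0.3, 0.2, 0.4]
opening: 0.0177
gripper_force: 0.0
```

```bash
python3 - <<'E'
from r import *
p,_=snap('top','top7')
s=telemetry.read_state();print(s['tool_pos'],s['force'],s['opening'],ab(*s['tool_pos'][:2]*1000))
yel('top','top7')
cv2.imwrite('pics/c7.png',cv2.resize(p[110:260,230:430],(800,600),interpolation=cv2.INTER_CUBIC))
E
```

```text
[ 0.55726352 -0.15878361  0.02044982] [ 0.8740023   0.05610915 -0.17372952] 0.013522803995202004 (np.float64(579.0), np.float64(-23.3))
top 799 ruler in stage axes: centre [579.6 147.9] size [271.   42.2] ang 89.65 a 559.3 601.5 b 12.3 283.5
```

View pics/c7.png

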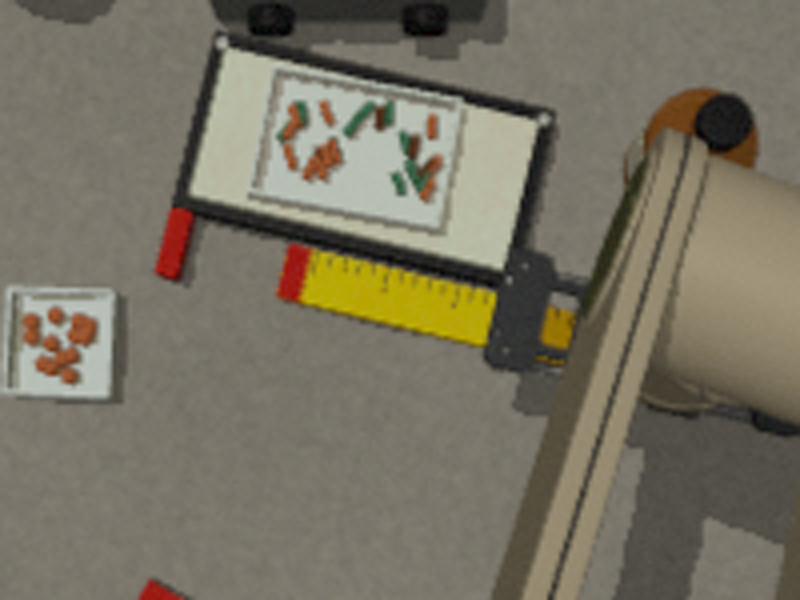

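The picture shows the bar parallel to the front edge, with its red end at (293,273) and the stop at (173,243). The fingers are beyond the plain end at (520,310). I push along towards the stop.

>>> send_rows:
  plan:
    - [[1,0,0,0,0],[1,0,0,0,0],[1,0.008,0.03,0,0],[1,0.016,0.065,0,0],[1,0.024,0.1,0,0],[1,0.033,0.135,0,0],[1,0.041,0.17,0,0],[1,0.049,0.205,0,0],[1,0.058,0.24,0,0],[1,0.066,0.275,0,0],[1,0.074,0.305,0,0],[1,0.08,0.33,0,0],[1,0.082,0.34,0,0],[1,0.082,0.34,0,0]]

```text
t: 17.92
tool_pos: [0.5739, -0.0913, 0.0205]
orientation: [-3.119, 0.37, 0.0]
force: [0.4, -0.2, -0.4]
opening: 0.0006
gripper_force: 0.0
```

```bash
cat >> r.py <<'E'
def edges(f,n='top'):
    p=cv2.imread(f'pics/{f}.png');d=np.load(f'pics/{f}.npy');W=cloud(n,d)
    H,S,V=cv2.split(cv2.cvtColor(p,cv2.COLOR_BGR2HSV));X,Y,Z=np.moveaxis(W,-1,0)
    a,b=np.vectorize(ab)(X*1000,Y*1000)
    m=(a>500)&(a<606)&(b>-40)&(b<269)&(Z>.008)&(Z<.0195)&(d>0)
    m&=(S>110)&((H<36)|(H>172))
    red=m&((H<8)|(H>172));y=m&~red
    for nm,k in(('red',red),('yel',y)):
        if k.sum()>5:print(n,nm,k.sum(),'a',np.percentile(a[k],[1,99]).round(1),'b',np.percentile(b[k],[1,99]).round(1),np.round(cv2.minAreaRect(np.stack([a[k],b[k]],1).astype(np.float32))[2],2))
E
python3 - <<'E'
from r import *
p,_=snap('top','top8');snap('scene','sc8')
s=telemetry.read_state();print(s['tool_pos'],s['force'],s['opening'],ab(*s['tool_pos'][:2]*1000))
edges('top8');edges('sc8','scene')
E
```

```text
[ 0.57343847 -0.09165595  0.0201375 ] [-0.2220668  -0.23797078 -0.77700491] 0.0004971521493463245 (np.float64(578.9), np.float64(45.8))
top red 67 a [564.9 600. ] b [246.8 259.6] 89.47
top yel 542 a [564.5 600.2] b [143.4 246.1] 89.85
scene red 53 a [566.1 597.3] b [244.6 262.5] 2.89
scene yel 608 a [564.5 598. ] b [ 79.1 244.4] 89.83
```

>>> send_rows:
  plan:
    - [[1,0.003,0.01,0,0],[1,0.005,0.02,0,0],[1,0.007,0.03,0,0],[1,0.008,0.035,0,0],[1,0.009,0.039,0,0],[1,0.01,0.042,0,0],[1,0.011,0.045,0,0],[1,0.011,0.047,0,0],[1,0.011,0.047,0,0]]

```text
t: 18.77
tool_pos: [0.5761, -0.0826, 0.0207]
orientation: [-3.12, 0.371, -0.0]
force: [-0.5, -0.4, -0.3]
opening: 0.0006
gripper_force: 0.1
```

```bash
python3 - <<'E'
from r import *
p,_=snap('top','top9')
s=telemetry.read_state();print(s['tool_pos'],s['force'],s['opening'],ab(*s['tool_pos'][:2]*1000))
edges('top9')
E
```

```text
[ 0.57608344 -0.08266355  0.02069669] [-0.25670625  0.03643533 -1.09336625] -5.00287133128757e-05 (np.float64(579.4), np.float64(55.1))
top red 67 a [565.  600.3] b [255.2 268.7] 0.26
top yel 541 a [564.4 600.1] b [153.5 254.7] 90.0
```

>>> send_rows:
  plan:
    - [[1,0.001,0.003,0,0],[1,0.001,0.005,0,0],[1,0.002,0.007,0,0],[1,0.002,0.009,0,0],[1,0.002,0.009,0,0]]

```text
t: 19.23
tool_pos: [0.5763, -0.082, 0.0207]
orientation: [3.118, -0.371, -0.0]
force: [-0.9, -6.9, 0.2]
opening: 0.0006
gripper_force: 3.3
```

Firm contact with the stop (7 N). Now I go behind the bar for the final push to flush.

>>> send_rows:
  plan:
    - [[1,-0.012,-0.05,0,0],[1,-0.023,-0.1,0,0],[1,-0.023,-0.1,0.15,0],[0,-0.023,-0.1,0.3,0],[-1,-0.06,0.57,0.3,0],[-1,-0.06,0.57,0.3,0],[-1,-0.06,0.57,0.3,0],[-1,-0.06,0.57,0.3,0],[-1,-0.06,0.57,0.3,0],[-1,-0.06,0.57,0.3,0],[-1,-0.06,0.57,0.15,0],[-1,-0.06,0.57,0.05,0],[-1,-0.06,0.57,0,0],[-1,-0.06,0.57,0,0]]

```text
t: 20.4
tool_pos: [0.5636, 0.0313, 0.0188]
orientation: [3.119, -0.374, -0.004]
force: [-0.2, -0.2, 0.3]
opening: 0.0692
gripper_force: 0.0
```

>>> send_rows:
  plan:
    - [[-1,0.03,-0.007,0,0],[-1,0.06,-0.014,0,0],[-1,0.075,-0.018,0,0],[-1,0.08,-0.019,0,0],[-1,0.085,-0.02,0,0],[-1,0.09,-0.022,0,0],[-1,0.095,-0.023,0,0],[-1,0.1,-0.024,0,0],[-1,0.1,-0.024,0,0]]

```text
t: 21.15
tool_pos: [0.5818, 0.0288, 0.0205]
orientation: [3.119, -0.371, -0.009]
force: [-16.1, 1.2, 11.9]
opening: 0.093
gripper_force: 7.7
```

```bash
python3 - <<'E'
from r import *
q,_=snap('scene','sc10')
s=telemetry.read_state();print(s['tool_pos'],s['orientation'],s['force'],s['wrist_torque'],ab(*s['tool_pos'][:2]*1000))
cv2.imwrite('pics/c10.png',cv2.resize(q[150:260,260:430],(800,518),interpolation=cv2.INTER_CUBIC))
E
```

```text
[0.58182048 0.02882015 0.02047325] [ 3.1194792  -0.37074322 -0.00910834] [-16.00900497   0.41396156  11.952863  ] [ 0.05392179  2.57507423 -0.14749137] (np.float64(558.7), np.float64(164.8))
```

View pics/c10.png

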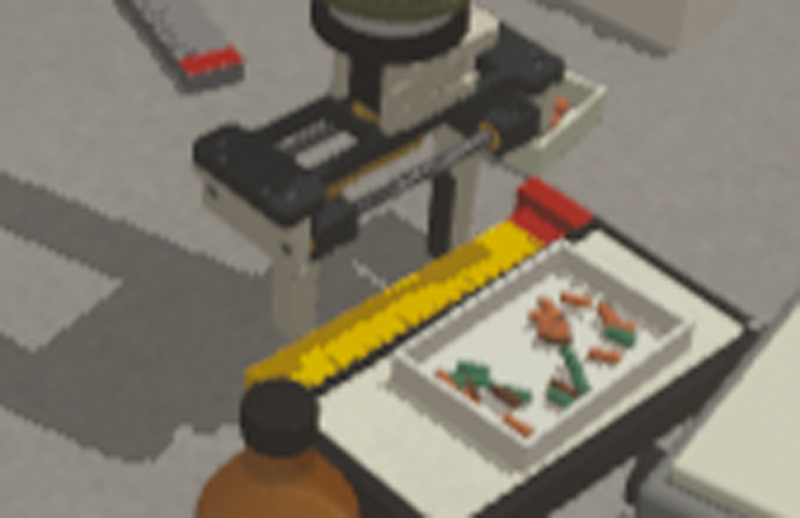

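The bar appears flush against the front face, with its red end at the stop (crop 530,215), and the yaw moment is near zero, so the push is even. I back off and check.

>>> send_rows:
  plan:
    - [[-1,-0.03,0.007,0,0],[-1,-0.13,0.03,0,0],[-1,-0.13,0.03,0,0],[-1,-0.13,0.03,0.2,0],[-1,-0.13,0.03,0.4,0],[-1,-0.6,-0.85,0.4,0],[-1,-0.6,-0.85,0.4,0],[-1,-0.6,-0.85,0.4,0],[-1,-0.6,-0.85,0.4,0],[-1,-0.6,-0.85,0.4,0],[-1,-0.6,-0.85,0.4,0],[-1,-0.6,-0.85,0.4,0]]

```text
t: 22.2
tool_pos: [0.4646, -0.1433, 0.1012]
orientation: [3.119, -0.377, 0.003]
force: [0.6, -0.2, -0.2]
opening: 0.093
gripper_force: 0.0
```

```bash
python3 - <<'E'
from r import *
p,_=snap('top','top11');q,_=snap('scene','sc11')
s=telemetry.read_state();print(s['tool_pos'],s['force'])
edges('top11');edges('sc11','scene');stage('top','top11');meas=__import__('m').meas;meas('top','top11')
A=cv2.resize(p[120:240,150:390],(800,400),interpolation=cv2.INTER_CUBIC);B=cv2.resize(q[190:235,255:400],(600,186),interpolation=cv2.INTER_CUBIC)
C=np.zeros((600,800,3),np.uint8);C[:400]=A;C[400:586,:600]=B
cv2.imwrite('pics/c11.png',C)
E
```

```text
[ 0.46524149 -0.14151064  0.10105213] [-0.74532628  1.08937976  0.49942425]
top red 68 a [569.3 604.2] b [255.5 268.6] 86.27
top yel 983 a [568.8 604.6] b [ 71.9 254.1] 90.0
scene red 42 a [569.5 598.6] b [254.7 268.8] 0.84
scene yel 566 a [569.4 598.1] b [ 72.8 252.5] 0.57
top stage yaw -13.54 front a 605.3 b range 54.3 284.6 rect [689.3   8.4] [230.4 127.3] 76.4
  stop a 559.7 604.3 b 261.7 284.2 104 z 0.02405469982474273
top cap 159 c [532.6 370.2] s [33.  30.2] a 80.6 zmed 119.8
top cap 161 c [481.8 376.8] s [30.3 32.7] a 0.2 zmed 119.8
top red 177 c [629.2 126.5] s [27.7 44.7] a 76.6 zmed 21.7
top red 88 c [396.3 135.5] s [35.4 15.7] a 61.5 zmed 15.2
top yellow 997 c [608.1  19.2] s [182.8  36.4] a 76.6 zmed 15.1
top rack 661 c [534.1 370.1] s [ 63.6 155. ] a 81.8 zmed 54.5
top stage 3033 c [666.7   6.6] s [217.9 156.1] a 77.3 zmed 25.4
top blue 605 c [533.3 369.5] s [ 34.3 135.3] a 82.1 zmed 119.5
```

View pics/c11.png

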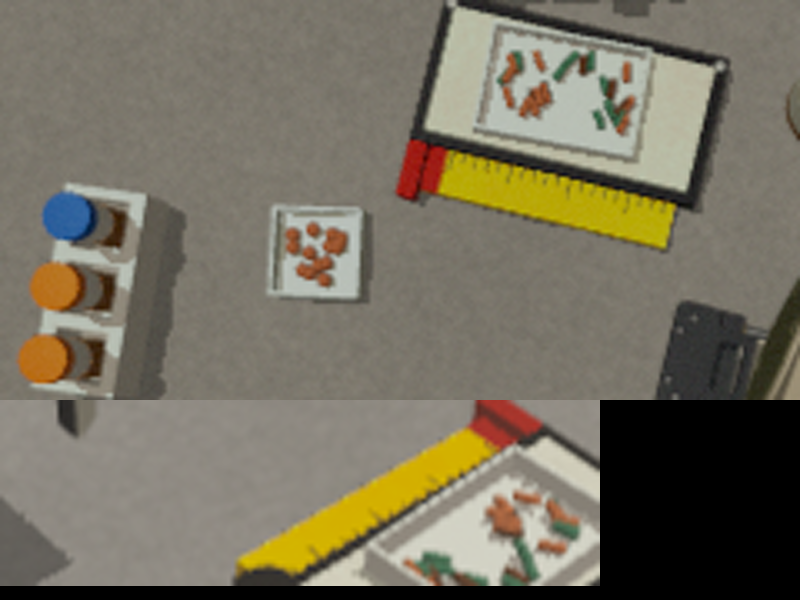

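The picture shows three tubes in the rack (two orange-capped), and the bar flush with its red end at the stop (425,168). I give the plain end one gentle nudge to ensure contact with the stop.

>>> send_rows:
  plan:
    - [[1,0.56,0.165,0,0],[1,0.56,0.165,0,0],[1,0.56,0.165,0,0],[1,0.56,0.165,0,0],[1,0.56,0.165,0,0],[1,0.56,0.165,-0.15,0],[1,0.56,0.165,-0.3,0],[1,0.56,0.165,-0.37,0],[1,0.56,0.165,-0.4,0],[1,0.56,0.165,-0.4,0],[1,0.57,0.2,-0.4,0],[1,0.58,0.24,-0.4,0],[1,0.585,0.265,-0.4,0],[1,0.587,0.275,-0.4,0],[1,0.589,0.283,-0.4,0],[1,0.59,0.287,-0.4,0],[1,0.59,0.287,-0.4,0]]

```text
t: 23.72
tool_pos: [0.5826, -0.084, 0.0209]
orientation: [-3.12, 0.371, -0.0]
force: [0.7, 0.9, -0.4]
opening: 0.0005
gripper_force: 0.0
```

>>> send_rows:
  plan:
    - [[1,0.001,0.004,0,0],[1,0.002,0.007,0,0],[1,0.002,0.01,0,0],[1,0.002,0.01,0,0],[1,0.002,0.01,0,0]]

```text
t: 24.13
tool_pos: [0.5826, -0.0835, 0.0207]
orientation: [3.118, -0.372, -0.0]
force: [-2.8, -5.4, 1.7]
opening: 0.0009
gripper_force: 3.0
```

Contact with the stop is confirmed. I retreat and make a final numeric check.

>>> send_rows:
  plan:
    - [[1,-0.006,-0.025,0,0],[1,-0.02,-0.1,0,0],[1,-0.025,-0.12,0,0],[1,-0.025,-0.12,0.2,0],[1,-0.025,-0.12,0.5,0],[1,-0.6,-0.5,0.6,0],[1,-0.6,-0.5,0.6,0],[1,-0.6,-0.5,0.6,0],[1,-0.6,-0.5,0.6,0],[1,-0.6,-0.5,0.6,0]]

```text
t: 24.97
tool_pos: [0.4611, -0.1844, 0.1421]
orientation: [3.118, -0.376, 0.003]
force: [0.4, 0.2, 0.0]
opening: 0.0005
gripper_force: 0.0
```

```bash
python3 - <<'E'
from r import *
snap('top','top12');snap('scene','sc12')
s=telemetry.read_state();print(s['tool_pos'],s['force'])
edges('top12');edges('sc12','scene')
p=cv2.imread('pics/top12.png');d=np.load('pics/top12.npy');W=cloud('top',d);X,Y,Z=np.moveaxis(W,-1,0)
H,S,V=cv2.split(cv2.cvtColor(p,cv2.COLOR_BGR2HSV))
a,b=np.vectorize(ab)(X*1000,Y*1000)
k=(Z>.01)&(Z<.0195)&(a>560)&(b>60)&(b<250)&(S>110)&(H<36)&(H>15)
for lo in range(75,250,25):
    kk=k&(b>=lo)&(b<lo+25);print(lo,a[kk].min(),a[kk].max(),end=' | ')
E
```

```text
[ 0.46293711 -0.18266216  0.14105718] [-0.57196997 -0.04597278  0.45923856]
top red 70 a [568.7 604.5] b [255.9 268.5] 89.2
top yel 975 a [568.7 604.5] b [ 71.9 254. ] -0.0
scene red 37 a [568.4 598. ] b [255.2 268.2] 0.85
scene yel 570 a [568.4 598.2] b [ 73.  252.9] 0.0
75 568.7 605.1 | 100 568.6 604.6 | 125 568.9 604.6 | 150 568.5 605.0 | 175 568.8 604.4 | 200 568.5 605.1 | 225 568.4 604.7 |
```

Flush along the whole length and touching the stop, so I hand it in.

```bash
python3 -c "
from plant import order;print(order.close_job())"
```

```text
the job is handed in; nothing more can be done
None
```

Job handed in at about 25 s: both orange-capped tubes stand upright in the white rack's empty pockets, and the small yellow scale bar, slid along the bench without lifting, measures flush with the stage front (within about 1 mm) with its red end touching the stop.

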